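Wring a gauge block onto the master block of a wringing stand

ROBOT

A 7-joint arm with a two-finger parallel gripper is mounted at the origin on a cart in front of the work surface, level with it; the furniture and walls round the work are solid. World frame = base frame: x ahead of the robot, y to its left, z up, the work surface at z = 0. Lengths are in mm, angles in rad, forces in N, time in s.
With the tool pointing down it reaches from about 400 to 875 mm from the base axis. Payload 4.4 kg.
Tool frame: the origin (TCP) lies at the very end of the fingers, on their centre line; the grasp point (between the pads) lies 19 mm behind it; z points along the fingers, y is the line along which they close (so a half turn about z gives the same grasp; the last joint's range is limited). The gripper opens to 85 mm and grips with 20 to 120 N. Pads are 22 mm wide; open, the fingers measure 114 mm over their backs; the gripper's body (76 mm by 85 mm) begins 54 mm behind the grasp point. The pads swing forward as they close: fully open they stand 13 mm farther back than shut.
Start: joints at [1.205, 0.628, 0.038, 1.517, -0.027, 0.996, -0.02], TCP at [191.992, -621.013, 231.313] pointing down, gripper open.
Joint ranges: [-3.06, 3.06], [-0.37, 2.12], [-1.25, 1.32], [0.18, 2.47], [-1.1, 4.24], [0.23, 1.98], [-2.94, 2.94]. Speed limits (rad/s): [2.57, 2.57, 3.14, 3.14, 3.14, 3.14, 3.14].

INTERFACE

Orientations are given as [roll, pitch, yaw] about the fixed x, y, z axes, in that order (R = Rz(yaw) Ry(pitch) Rx(roll)).
In Python, from cell import sensors, get_image, camera_params, order gives the robot as it stands.
- The arm moves only by the shell command python3 -m inch 'ROWS' [OPENING]. ROWS is JSON, a list that holds one entry, the list of rows, each a list of 4 numbers: the shift along the tool's x, y, z in cm, then the turn about the tool's z in degrees. A call has 1 to 8 rows; each row is the pose to reach, as a shift and turn from the pose commanded when the call began, along the tool's axes at that moment; what a row does not reach only later rows make up. A row lasts 1/12 s, in which the tool goes at most 41.7 mm and 7.16 degrees, less where a joint would pass 70% of its speed; a pose out of reach is approached as far as the arm can. A call with a gripper value outside its range is refused whole. OPENING is the finger opening in cm, from 0 to 8.54, set as the call begins (- or left out, the last holds). The fingers move at their own pace and stop on an object; the grip force is fixed at half the most. Time passes only in rows, so rows that repeat a pose let the fingers close. It gives the time, the measured TCP pose, the force, the opening and the grip force at its end, in the units of the state.
- sensors.read_state(): the state, without advancing time (a new reading comes with each control period).
- get_image(name): name is "scene" or "top" or "wrist"; returns the picture (384x512x3 uint8, blue, green, red); there is no depth.
- camera_params(name): a dict with "mtx" (3x3 intrinsics, pixels), "rvec" (rotation vector, rad) and "tvec" (3), from world to camera coordinates, as OpenCV has them. Camera axes: x right, y down, z forward; pixel columns grow to the right and rows downward; lengths in mm; the calibration is good to about 2 mm. A picture is of the moment at which its call begins: read the wrist's pose just before it. camera_params takes no time and is no camera call; for the wrist camera it gives the pose at the moment of the call.
- order.finish_job(): hands the job in; it is judged then, once.
The state is a dict: "clock": time; "qpos": joint angles; "qd": joint speeds; "tau": joint torques, N m; "eef_pos": TCP position; "tool_rot": TCP orientation; "force": force on the tool from outside, world axes, zero at the start; "torque": the same for the moment, N m; "width": finger opening in mm; "gripper_force": force on a finger pad.
Only numpy, scipy, OpenCV 4.12 (cv2) and the standard library are available. Lean on these libraries where they do the work, as an engineer would, in place of code of your own. Each camera call takes 0.05 s, during which the arm holds its last target. There are 200 camera calls.

TASK

Wring the loose steel gauge block onto the master block in the wringing stand: lift it out of its wooden cradle, set it down flat and square on the stand's open blue landing, in front of the guides, and let go of it. Then take it again by its front and rear ends (or push its rear end) and slide it flat along the deck, under the guide lips, until it is fully home against the two brass end stops and covers the master block, and leave it there. Do not disturb the other things on the table.

Things in the scene. Friction and masses are not known exactly. Their poses are not given: they have to be found in the camera images.
- block: The loose gauge block: a plain steel block 68 (its x) x 60 (its y) x 22 mm high, about 0.65 kg, with a dark spot in the middle of its top and two thin dark lines along x. Origin at the centre of its underside. A half turn about z makes no difference. It starts in the cradle, its underside 12 mm above the table.
- cradle: Fixed wooden cradle, origin at its underside centre. The block lies on its floor (12 mm high, 54 mm wide in y). End cheeks, 66 mm wide, 30 mm high, inner faces at x = +-37 mm, stand 3 mm off the block's x ends, so here it can be gripped only by its two y sides (60 mm apart), which are open and overhang the floor by 3 mm. It lifts straight out.
- stand: Fixed wringing stand, 176 (x) x 110 mm (y), grey foot plate 10 mm high, origin at its underside. Level deck 30 mm above the table: open blue landing (x -86 to 2 mm, 64 mm wide), then bare steel master block (x 4 to 73 mm, 60 mm wide) between guides. The block slides toward stand +x, its 68 mm side along stand x, either way round; a quarter turned it does not fit.
- landing (a point): On the deck at stand (-48, 0, 30) mm, axes as the stand's. With the block's origin here it lies on the landing, 1 mm or more short of the guides' mouth, free at all its sides and above.
- mouth (a point): Entry of the guides, at stand (4, 0, 30) mm. Two aluminium guides run from here to x = 74 mm, inner faces at y = +-32 mm (2 mm clear of the block each side), flared mouth from x = -13 mm. Lips on them reach in to y = +-27 mm, 25 to 31 mm above the deck: the block (22 mm) goes in only by sliding, never from above; a finger up to 40 mm wide passes between the lips.
- home (a point): On the deck, centre of the master block, at stand (38.5, 0, 30) mm, axes as the stand's; 86.5 mm along stand x from the landing point. The block's origin is here when it is home against two brass end stops: their faces at stand x = 73 mm, y = 23 to 36 mm on each side, 20 mm above the deck. Between and behind the stops it is open, so a finger ahead of the block passes.
- mug: Bystander, leave alone: flowered ceramic mug, 84x116x97 mm. Origin at the centre of its underside.
- label_tin: Bystander, leave alone: flat green tin, 66x95x22 mm. Origin at the centre of its underside.
- scale_bar: Bystander, leave alone: white scale bar with black checks, 20x120x8 mm. Origin at the centre of its underside.
- marker: Bystander, leave alone: black and white marker pen, 17x135x16 mm. Origin at the centre of its underside.
- calibration_block: Bystander, leave alone: white stepped pyramid block, 45x45x36 mm. Origin at the centre of its underside.
- eraser: Bystander, leave alone: blue and white eraser, 20x42x12 mm. Origin at the centre of its underside.

How it is judged:
By the outcome, as a careful person would: the job done as asked, in the order asked, and still so for the second after the job is handed in, with the robot touching nothing.
It also fails if it takes over 58 s, if anything falls off the work surface, if the arm or the gripper's body presses on something with over 40 N, if the wrist force passes 120 N, or if a joint passes its speed limit or range.

## Working session

There is one attempt and no reset: what is moved stays moved. The work goes in short steps, Python scripts to look and compute and a shell command to move; the robot and the scene stay as the last step left them, time stands still between calls to the robot, and variables do not carry over. Pictures are saved under pics/ and viewed, at most 13 in all, crops included, and the job is handed in when it is done.

```bash
mkdir -p pics; ls; python3 - <<'E'
from cell import sensors,get_image,camera_params
import cv2
s=sensors.read_state();print(s)
for n in("top","scene"):
    cv2.imwrite(f"pics/{n}0.png",cv2.resize(get_image(n),(768,576),interpolation=cv2.INTER_CUBIC))
    print(n,camera_params(n))
print(camera_params("wrist"))
E
```

```text
pics
{'clock': 0.0, 'qpos': array([ 1.20520671,  0.62931996,  0.03844743,  1.51836754, -0.02698345,
        0.99631403, -0.01998802]), 'qd': array([ 0.00214735, -0.00024572,  0.00043929,  0.00018137, -0.00036913,
       -0.00040182, -0.00110472]), 'tau': array([-2.23865658e-05, -5.63400149e+01,  1.22621454e+00, -1.93449086e+01,
        1.10334056e-02,  1.05106883e-02, -1.31287544e-05]), 'eef_pos': array([ 191.79211639, -620.40325374,  230.40631043]), 'tool_rot': array([-3.13970238e+00,  4.07948952e-05,  2.99806217e-01]), 'force': array([ 0.64284343, -0.40050333, -0.18030322]), 'torque': array([-0.03301884,  0.00292251,  0.00234161]), 'gripper_force': 0.0, 'width': 85.57881000575266}
top {'mtx': array([[427.7515255 ,   0.        , 258.92217434],
       [  0.        , 427.7515255 , 193.67302244],
       [  0.        ,   0.        ,   1.        ]]), 'rvec': array([ 2.12877746, -2.1375269 ,  0.18810244]), 'tvec': array([ -86.73952661,  589.05862953, 1095.22203327])}
scene {'mtx': array([[419.15958126,   0.        , 258.47756732],
       [  0.        , 419.15958126, 186.81484938],
       [  0.        ,   0.        ,   1.        ]]), 'rvec': array([ 1.15863711, -2.28814045,  1.07065019]), 'tvec': array([301.84414307, 385.71390975, 986.91985782])}
{'mtx': array([[340.22544441,   0.        , 254.79636371],
       [  0.        , 340.22544441, 194.60323762],
       [  0.        ,   0.        ,   1.        ]]), 'rvec': array([-2.30577606,  1.69988251,  0.28357511]), 'tvec': array([-647.99760403,  -42.6312787 ,  381.47339459])}
```

View pics/top0.png

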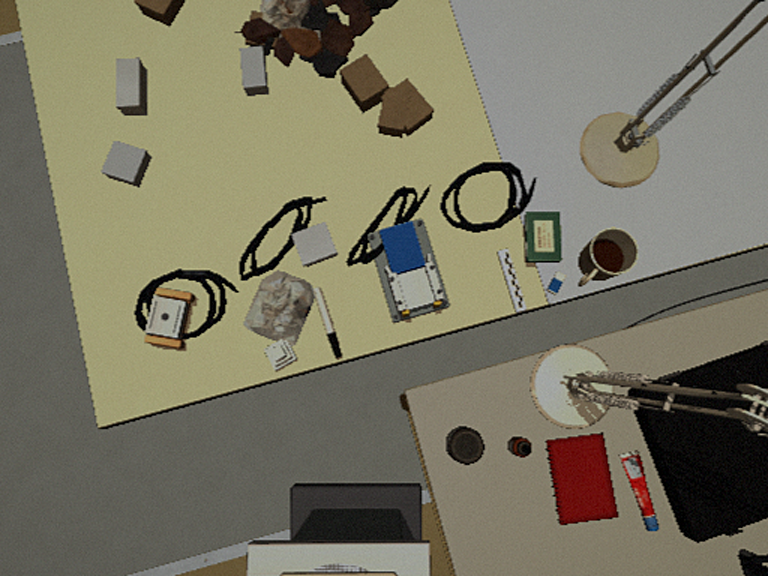

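View pics/scene0.png

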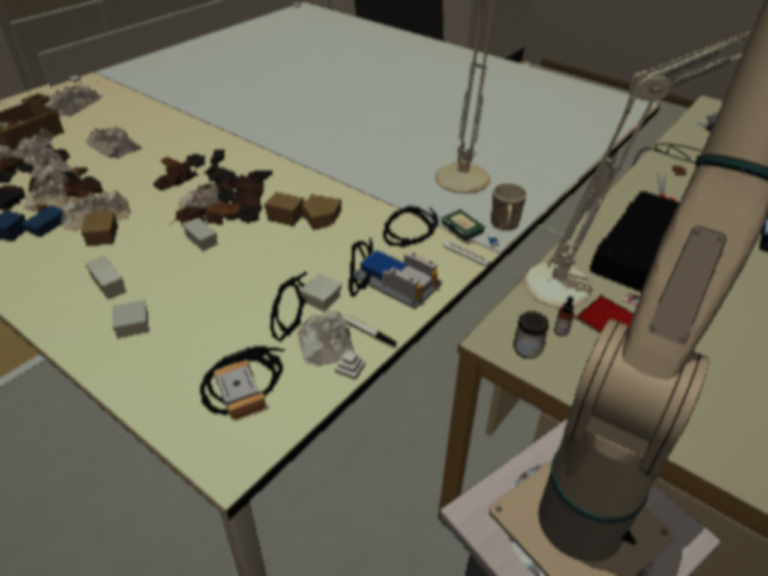

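The top view shows the block in its cradle, spot at about (166,317) with the cheeks at the image top and bottom. The stand's blue landing is near (403,247), the master near (416,290) and the brass stops near (405,317) and (437,311), so stand +x points toward the robot.

```bash
cat > h.py <<'E'
import numpy as np,cv2
from cell import sensors,get_image,camera_params
def ray(p,uv,z):
    R=cv2.Rodrigues(p["rvec"])[0];t=p["tvec"]
    d=R.T@np.linalg.solve(p["mtx"],[uv[0],uv[1],1.]);c=-R.T@t
    return c+d*(z-c[2])/d[2]
def toolrel(x,y,s=None):
    "world xy -> shift in tool xy cm, from measured TCP"
    from scipy.spatial.transform import Rotation as Ro
    s=s or sensors.read_state();R=Ro.from_euler('xyz',s["tool_rot"]).as_matrix()
    return R.T@(np.array([x,y,s["eef_pos"][2]])-s["eef_pos"])/10
E
python3 - <<'E'
from h import *
p=camera_params("top");r=lambda u,v,z:print((u,v,z),ray(p,(u/1.5,v/1.5),z).round(0))
r(166,317,34);r(168,293,30);r(165,342,30)
print('stand');r(403,247,30);r(416,290,30);r(383,222,30);r(422,220,30);r(404,317,50);r(438,311,50)
for n in[(285,305),(325,320),(283,355),(315,243),(605,250),(545,235)]:r(*n,20)
from scipy.spatial.transform import Rotation as Ro
s=sensors.read_state();print(Ro.from_euler('xyz',s["tool_rot"]).as_matrix().round(3))
pw=camera_params("wrist");R=cv2.Rodrigues(pw["rvec"])[0];print(-R.T@pw["tvec"],R.round(2))
print(toolrel(570,330),toolrel(594,-91))
E
```

```text
(166, 317, 34) [545. 311.  34.]
(168, 293, 30) [589. 311.  30.]
(165, 342, 30) [500. 312.  30.]
stand
(403, 247, 30) [ 674. -117.   30.]
(416, 290, 30) [ 593. -140.   30.]
(383, 222, 30) [721. -80.  30.]
(422, 220, 30) [ 725. -152.   30.]
(404, 317, 50) [ 541. -117.   50.]
(438, 311, 50) [ 552. -177.   50.]
(285, 305, 20) [568. 100.  20.]
(325, 320, 20) [540.  26.  20.]
(283, 355, 20) [477. 101.  20.]
(315, 243, 20) [684.  47.  20.]
(605, 250, 20) [ 669. -492.   20.]
(545, 235, 20) [ 698. -382.   20.]
[[ 0.955  0.295 -0.001]
 [ 0.295 -0.955  0.002]
 [-0.    -0.002 -1.   ]]
[ 270.6551642  -595.20203103  373.79218274] [[ 0.3  -0.96 -0.  ]
 [-0.9  -0.28  0.32]
 [-0.31 -0.09 -0.95]]
[ 64.20188957 -79.63749211   0.13571542] [ 54.06164442 -38.70656899   0.06528018]
```

```bash
python3 - <<'E'
from h import *
P=lambda n:camera_params(n)["mtx"]@np.c_[cv2.Rodrigues(camera_params(n)["rvec"])[0],camera_params(n)["tvec"]]
for a,b in[((755,400),(655,88)),((600,380),(580,245)),((572,385),(560,285))]:
    X=cv2.triangulatePoints(P("top"),P("scene"),np.array(a)[:,None]/1.5,np.array(b)[:,None]/1.5)[:,0];X=X[:3]/X[3]
    e=[np.round(1.5*(P(n)@np.r_[X,1])[:2]/(P(n)@np.r_[X,1])[2]) for n in("top","scene")]
    print(X.round(),e)
cv2.imwrite("pics/w0.png",get_image("wrist"))
E
```

```text
[ 385. -502.  456.] [array([761., 407.]), array([649.,  88.])]
[ 419. -450.   96.] [array([604., 385.]), array([575., 245.])]
[ 420. -428.  -10.] [array([573., 386.]), array([559., 285.])]
```

View pics/w0.png

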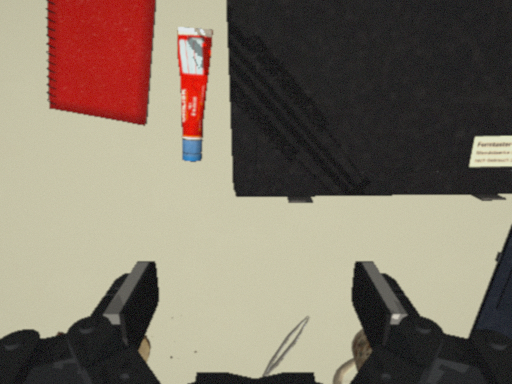

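The wrist view shows only the neighbouring desk. The lamp pole is near (400,-470), so I swing past it on its inner side at about 440 mm radius.

```bash
python3 -m inch '[[[0,-3,0,0],[0,-6.5,0,0],[0,-10.5,0,0],[0,-14.5,0,0],[0,-18,0,0],[0,-21,0,0],[3,-21.7,0,0],[6.5,-22.6,0,0]]]'; python3 -m inch '[[[3.5,-0.8,0,0],[7,-1.6,0,0],[10.5,-2.5,0,0],[13,-4,0,0],[13,-4,0,0]]]'
```

```text
clock: 0.82
eef_pos: [185.1, -385.2, 231.6]
tool_rot: [3.141, 0.001, 0.293]
force: [1.4, -1.1, 1.0]
width: 85.6
gripper_force: 0.0
clock: 1.23
eef_pos: [304.4, -304.7, 231.3]
tool_rot: [-3.14, -0.003, 0.309]
force: [-0.4, 0.8, -0.8]
width: 85.4
gripper_force: 0.0
```

```bash
python3 -m inch '[[[3,-1.1,0,3],[7,-2.6,0,6],[11,-4.1,0,9],[15,-5.5,0,12],[19,-7,0,15],[23,-8.5,0,17],[26,-9.6,0,17],[27.8,-10.2,0,17]]]'; python3 -m inch '[[[0,0,0,0],[0,0,0,0]]]'; python3 - <<'E'
from h import *
import pickle
im=get_image("wrist");pickle.dump(camera_params("wrist"),open("w1.pkl","wb"))
cv2.imwrite("pics/w1.png",cv2.resize(im,(768,576),interpolation=cv2.INTER_CUBIC))
E
```

```text
clock: 1.9
eef_pos: [538.8, -125.5, 231.1]
tool_rot: [-3.14, -0.002, 0.008]
force: [0.1, -0.5, -0.0]
width: 85.2
gripper_force: 0.0
clock: 2.07
eef_pos: [535.2, -129.2, 230.7]
tool_rot: [-3.142, 0.001, 0.005]
force: [-0.0, -1.0, -0.6]
width: 85.8
gripper_force: 0.0
```

View pics/w1.png

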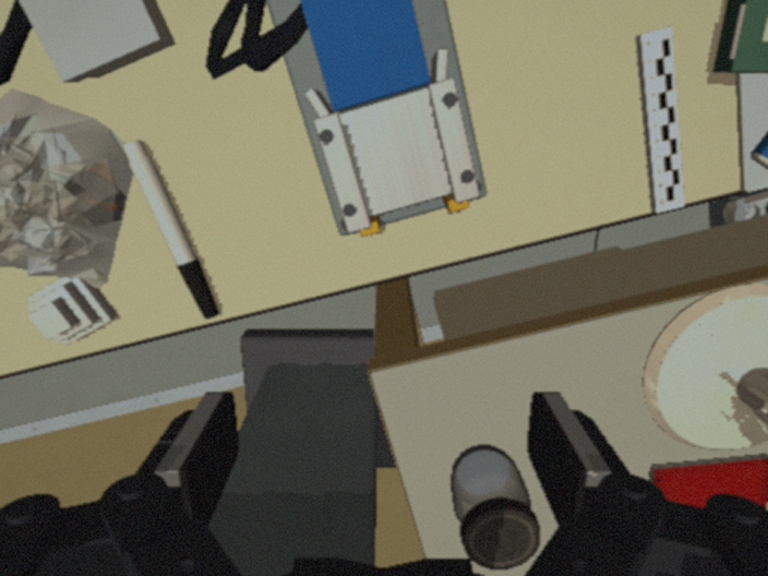

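The wrist view shows the stand's near end. Landing near-edge corners are at (334,112) and (430,82), foot-plate near corners at (342,236) and (486,194), and the brass stops at (369,228) and (457,205).

```bash
cat >> h.py <<'E'
def fit(pts,p):
    "pts: list (u,v, sx,sy,z) -> least-squares stand pose x,y,yaw"
    from scipy.optimize import least_squares
    W=np.array([ray(p,q[:2],q[4])[:2] for q in pts]);S=np.array([q[2:4] for q in pts])
    f=lambda a:(np.c_[np.cos(a[2])*S[:,0]-np.sin(a[2])*S[:,1]+a[0],np.sin(a[2])*S[:,0]+np.cos(a[2])*S[:,1]+a[1]]-W)
    r=least_squares(lambda a:f(a).ravel(),[640,-130,3.0]);print(W.round(1),f(r.x).round(1));return r.x
E
python3 - <<'E'
from h import *
import pickle
p=pickle.load(open("w1.pkl","rb"))
a=fit([(334/1.5,112/1.5,2,-32,30),(430/1.5,82/1.5,2,32,30),(342/1.5,236/1.5,88,-55,10),(486/1.5,194/1.5,88,55,10)],p)
print(a,np.degrees(a[2]))
c,s=np.cos(a[2]),np.sin(a[2])
for x in(-48,38.5):print(x,a[0]+c*x,a[1]+s*x)
E
```

```text
[[ 619.8  -98.8]
 [ 637.7 -159.3]
 [ 535.  -100.5]
 [ 565.6 -203.1]] [[ 1.9  1.2]
 [ 2.1  0.3]
 [-2.3  0.7]
 [-1.8 -2.2]]
[ 632.6930669  -127.75598944    3.42740976] 196.37611391377777
-48 678.7457835423659 -114.22279729153395
38.5 595.754950424082 -138.61073730977193
```

```bash
python3 -m inch '[[[0,-3,0,0],[-0.5,-7,0,0],[-1,-11,0,0],[-1.5,-15,0,0],[-2,-19,0,0],[-2.3,-23,0,0],[-2.6,-27,0,0],[-2.9,-31,0,0]]]'; python3 -m inch '[[[-0.5,-4,0,0],[-0.6,-8,0,0],[-0.6,-11,0,0],[-0.6,-13,0,0],[-0.6,-13,0,0],[-0.6,-13,0,0],[-0.6,-13,0,0]]]'; python3 - <<'E'
from h import *
import pickle
im=get_image("wrist");pickle.dump((camera_params("wrist"),sensors.read_state()),open("w2.pkl","wb"))
cv2.imwrite("pics/w2.png",cv2.resize(im,(768,576),interpolation=cv2.INTER_CUBIC))
E
```

```text
clock: 2.78
eef_pos: [504.5, 179.3, 231.6]
tool_rot: [3.14, 0.0, -0.0]
force: [1.0, -0.0, 0.1]
width: 85.5
gripper_force: 0.0
clock: 3.37
eef_pos: [499.3, 307.1, 231.2]
tool_rot: [3.139, 0.0, -0.0]
force: [-0.4, -0.5, -0.2]
width: 85.0
gripper_force: 0.0
```

View pics/w2.png

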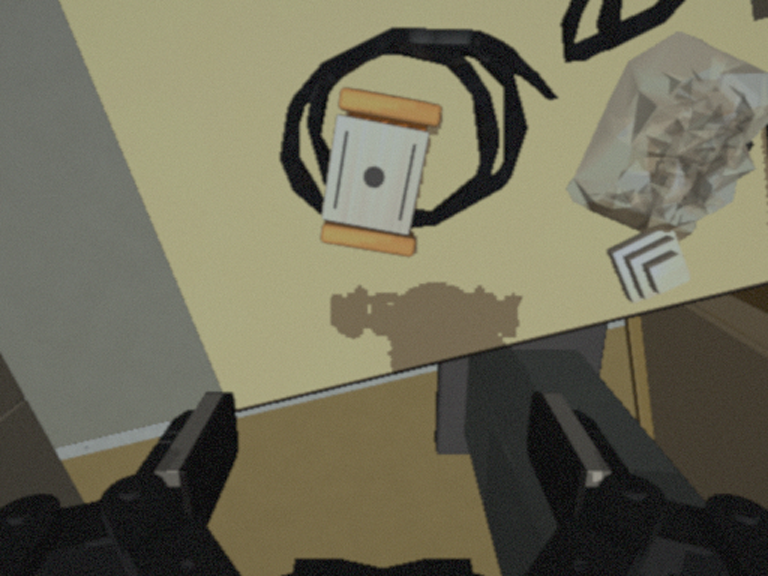

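The block's spot is at (374,177). Its top corners are at (338,115), (429,132), (322,221) and (411,235).

```bash
python3 - <<'E'
from h import *
import pickle
p,s=pickle.load(open("w2.pkl","rb"))
r=lambda u,v:ray(p,(u/1.5,v/1.5),34)[:2]
c=r(374,177);C=[r(338,115),r(429,132),r(322,221),r(411,235)]
print(c,np.mean(C,0),s["eef_pos"])
dx=C[0]-C[2]+C[1]-C[3];dy=C[0]-C[1]+C[2]-C[3]
print(np.linalg.norm(dx)/2,np.linalg.norm(dy)/2,np.degrees([np.arctan2(dx[1],dx[0]),np.arctan2(-dy[0],dy[1])]))
l=[r(347,131)-r(335,207),r(415,147)-r(402,220)];print([np.degrees(np.arctan2(v[1],v[0])) for v in l])
print(toolrel(*c,s))
E
```

```text
[545.38439496 312.82623624] [545.07642923 312.20684139] [499.48104539 306.9647781  231.30952906]
68.07767862653556 59.721735701393065 [-9.71251501 -9.59499584]
[np.float64(-10.660010915013908), np.float64(-9.349872118263843)]
[ 4.58992877e+00 -5.89315853e-01 -1.61967439e-03]
```

```bash
python3 -m inch '[[[2.3,-0.3,0,5],[4.57,-0.57,0,9.7],[4.57,-0.57,4,9.7],[4.57,-0.57,8,9.7],[4.57,-0.57,12,9.7],[4.57,-0.57,15,9.7],[4.57,-0.57,16,9.7],[4.57,-0.57,16,9.7]]]' 8.54;  python3 - <<'E'
from h import *
import pickle
im=get_image("wrist");s=sensors.read_state();print(s["eef_pos"],s["tool_rot"],toolrel(545.2,312.5))
cv2.imwrite("pics/w3.png",cv2.resize(im,(768,576),interpolation=cv2.INTER_CUBIC))
E
```

```text
clock: 4.08
eef_pos: [543.3, 312.9, 68.9]
tool_rot: [3.137, 0.004, -0.169]
force: [-0.2, 0.1, -0.7]
width: 85.7
gripper_force: 0.0
[544.87310694 314.31875625  71.20766848] [ 3.14013999e+00  6.59164049e-04 -1.68173815e-01] [0.06267086 0.17383801 0.00021122]
```

View pics/w3.png

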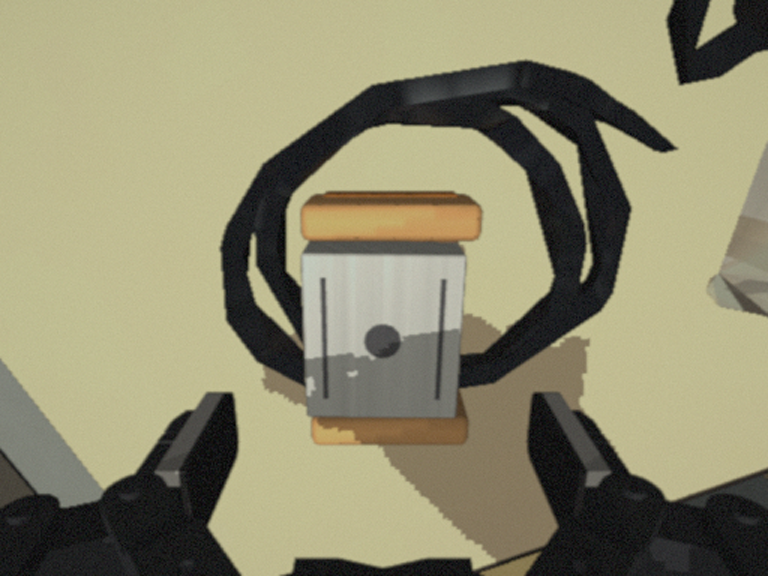

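The fingers straddle the block, which is centred and square (spot at (382,341)). Descending and gripping now.

```bash
python3 -m inch '[[[0,0,2,0],[0,0,4,0],[0,0,5.2,0],[0,0,5.7,0],[0,0,5.7,0]]]'; python3 -m inch '[[[0,0,0,0],[0,0,0,0],[0,0,0,0],[0,0,0,0],[0,0,0,0],[0,0,0,0],[0,0,0,0],[0,0,0,0]]]' 5.0
```

```text
clock: 4.55
eef_pos: [545.0, 315.8, 14.8]
tool_rot: [-3.141, -0.0, -0.167]
force: [-0.1, -0.5, -1.1]
width: 85.4
gripper_force: 0.0
clock: 5.22
eef_pos: [545.4, 315.2, 16.1]
tool_rot: [3.141, -0.001, -0.167]
force: [-2.2, -1.9, 6.8]
width: 58.6
gripper_force: 66.7
```

```bash
python3 -m inch '[[[0,0,-1,0],[0,0,-3,0],[0,0,-6,0],[0,0,-9.5,0],[0,0,-13,0],[0,0,-15,0],[0,0,-15.6,0],[0,0,-15.6,0]]]'; python3 -m inch '[[[0.5,1.5,0,0],[1.5,4.5,0,-2],[2.6,8,0,-6],[3.7,11.5,0,-10],[4.8,15,0,-15],[5.9,18.5,0,-20],[7,22,0,-24],[8.2,25.5,0,-26]]]'
```

```text
clock: 5.88
eef_pos: [545.0, 316.5, 172.1]
tool_rot: [-3.139, -0.002, -0.166]
force: [-0.0, -0.2, -7.6]
width: 58.4
gripper_force: 67.7
clock: 6.55
eef_pos: [580.8, 48.6, 167.6]
tool_rot: [-3.14, 0.006, 0.291]
force: [-0.1, 0.0, -7.0]
width: 58.2
gripper_force: 67.6
```

```bash
python3 -m inch '[[[-0.5,3.5,0,0],[-1,7,0,0],[-1.5,10.5,0,0],[-2,14,0,0],[-2.4,17,0,0],[-2.5,18.4,0,0],[-2.5,18.4,0,0],[-2.5,18.4,0,0]]]'; python3 - <<'E'
from h import *
import pickle
im=get_image("wrist");pickle.dump((camera_params("wrist"),sensors.read_state()),open("w4.pkl","wb"));print(sensors.read_state()["eef_pos"])
cv2.imwrite("pics/w4.png",cv2.resize(im,(768,576),interpolation=cv2.INTER_CUBIC))
E
```

```text
clock: 7.22
eef_pos: [609.4, -133.9, 167.7]
tool_rot: [-3.139, 0.004, 0.285]
force: [-0.7, 1.3, -6.7]
width: 58.6
gripper_force: 67.6
[ 609.7011958  -131.82767252  168.07508212]
```

View pics/w4.png

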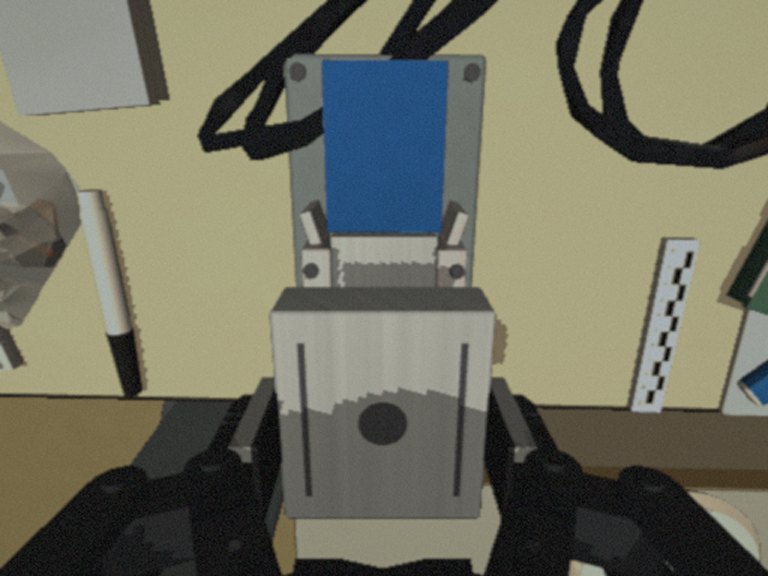

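The view shows the landing corners at (322,59), (448,59), (327,232) and (442,233), with foot far corners at (286,57) and (486,57). The held block sits square in the grip, with its spot at (382,424) and top corners at (273,311), (492,311), (286,517) and (482,517).

```bash
python3 - <<'E'
from h import *
import pickle
p,s=pickle.load(open("w4.pkl","rb"))
k=1.5
a=fit([(322/k,59/k,-86,-32,30),(448/k,59/k,-86,32,30),(327/k,232/k,2,-32,30),(442/k,233/k,2,32,30),(286/k,57/k,-88,-55,10),(486/k,57/k,-88,55,10)],p)
print(a,np.degrees(a[2]))
C=np.array([ray(p,(u/k,v/k),189.5)[:2] for u,v in[(273,311),(492,311),(286,517),(482,517),(382,424)]])
dx=C[0]-C[2]+C[1]-C[3];dy=C[0]-C[1]+C[2]-C[3]
print("block",C[4],C[:4].mean(0),np.linalg.norm(dx)/2,np.linalg.norm(dy)/2,np.degrees([np.arctan2(dx[1],dx[0]),np.arctan2(-dy[0],dy[1])]),s["eef_pos"],np.degrees(s["tool_rot"]))
c,sn=np.cos(a[2]),np.sin(a[2]);b=C[4]
from scipy.spatial.transform import Rotation as Ro
R=Ro.from_euler('xyz',s["tool_rot"]).as_matrix()
for x in(-48,38.5):
    t=a[:2]+np.array([c,sn])*x;print(x,t,R.T@np.r_[t-b,0]/10)
E
```

```text
[[ 706.5  -70. ]
 [ 724.5 -130.9]
 [ 621.4  -94.6]
 [ 639.2 -156.5]
 [ 703.2  -48.5]
 [ 733.7 -151.8]] [[ 0.1  0.1]
 [ 0.1 -0.5]
 [ 0.7 -0.1]
 [ 0.9  0.4]
 [-1.1  1.2]
 [-0.8 -1.1]]
[ 633.06486362 -124.78344054    3.42585203] 196.28686268208696
block [ 611.99043571 -130.04492416] [ 612.76089229 -130.17216527] 65.59678233022049 57.07132994938403 [16.86987247 16.58747383] [ 609.7011958  -131.82767252  168.07508212] [-179.81976495    0.20711002   16.46084485]
-48 [ 679.13860541 -111.32200238] [ 6.97008806  0.10707731 -0.02553221]
38.5 [ 596.10988323 -135.58063573] [-1.67981555  0.08090958  0.00581766]
```

```bash
python3 -m inch '[[[1.5,0,0,0],[4,0.1,0,0],[6.3,0.1,0,0],[7.35,0.1,0,0],[7.35,0.1,2,0],[7.35,0.1,5,0],[7.35,0.1,8,0],[7.35,0.1,10,0]]]'; python3 -m inch '[[[0,0,1,0],[0,0,2,0],[0,0,2.3,0],[0,0,2.3,0],[0,0,2.3,0]]]';python3 - <<'E'
from h import *
s=sensors.read_state();print(s["eef_pos"],np.degrees(s["tool_rot"]),s["force"],toolrel(679.1,-111.3))
im=get_image("scene");cv2.imwrite("pics/s5.png",cv2.resize(im[130:230,190:320],None,fx=5,fy=5,interpolation=cv2.INTER_CUBIC))
E
```

```text
clock: 7.93
eef_pos: [679.4, -109.7, 66.1]
tool_rot: [-3.138, 0.005, 0.291]
force: [-1.1, 0.1, -7.7]
width: 58.7
gripper_force: 67.5
clock: 8.35
eef_pos: [683.2, -112.5, 48.5]
tool_rot: [3.141, -0.002, 0.288]
force: [0.8, 0.4, -6.7]
width: 58.6
gripper_force: 67.5
[ 683.19385112 -112.52380543   48.50315106] [ 1.79961942e+02 -1.13371267e-01  1.64903415e+01] [ 0.84418707  0.44033788 -6.69018365] [-0.35780725 -0.2335517  -0.00086313]
```

View pics/s5.png

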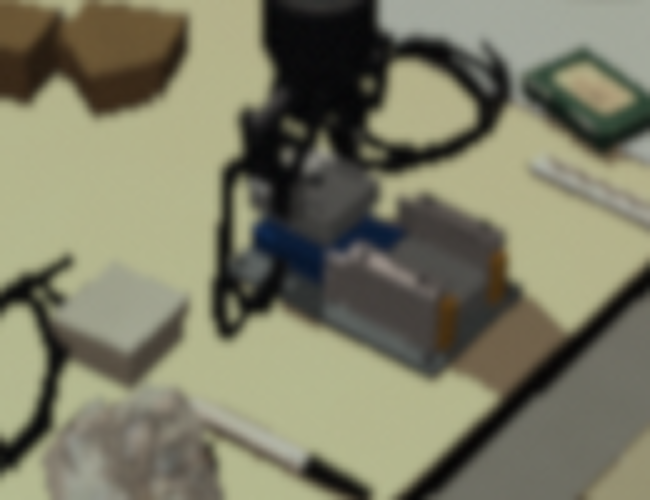

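The crop shows the block held just above the blue landing, short of the guides. Lowering in small steps with force checks.

```bash
python3 -m inch '[[[-0.1,0,0.4,0],[-0.1,0,0.8,0],[-0.1,0,1,0],[-0.1,0,1,0]]]'; python3 -m inch '[[[0,0,0.1,0],[0,0,0.2,0],[0,0,0.2,0]]]';python3 -m inch '[[[0,0,0.1,0],[0,0,0.2,0],[0,0,0.2,0]]]'
```

```text
clock: 8.73
eef_pos: [680.7, -113.0, 36.8]
tool_rot: [-3.141, 0.001, 0.287]
force: [-0.4, 0.1, -7.2]
width: 58.4
gripper_force: 67.6
clock: 8.98
eef_pos: [681.2, -113.0, 35.2]
tool_rot: [-3.142, 0.0, 0.288]
force: [-0.0, -0.8, -6.5]
width: 58.2
gripper_force: 67.6
clock: 9.23
eef_pos: [681.5, -113.0, 34.2]
tool_rot: [3.141, -0.0, 0.288]
force: [-2.5, 0.5, -0.1]
width: 58.6
gripper_force: 68.3
```

```bash
python3 -m inch '[[[0,0,0.05,0],[0,0,0.1,0],[0,0,0.1,0]]]';python3 - <<'E'
from h import *
print(sensors.read_state()["torque"])
E
```

```text
clock: 9.48
eef_pos: [681.5, -113.0, 34.1]
tool_rot: [3.141, -0.0, 0.288]
force: [-4.9, 1.1, 7.4]
width: 58.2
gripper_force: 69.3
[0.11417824 1.01309729 0.02799161]
```

```bash
python3 -m inch '[[[0,0,0,0],[0,0,0,0],[0,0,0,0],[0,0,0,0],[0,0,0,0],[0,0,0,0]]]' 8.54; python3 -m inch '[[[0,0,-1,0],[0,0,-3,0],[0,0,-6,0],[-1,0,-9,0],[-4,0,-11,0],[-6,0,-12,0],[-6,0,-12,0],[-6,0,-12,0]]]'; python3 - <<'E'
from h import *
import pickle
im=get_image("wrist");pickle.dump((camera_params("wrist"),sensors.read_state()),open("w6.pkl","wb"));print(sensors.read_state()["eef_pos"])
cv2.imwrite("pics/w6.png",cv2.resize(im,(768,576),interpolation=cv2.INTER_CUBIC))
E
```

```text
clock: 9.98
eef_pos: [681.4, -113.0, 32.2]
tool_rot: [3.142, -0.0, 0.288]
force: [-0.7, 0.8, -0.5]
width: 85.1
gripper_force: 0.0
clock: 10.65
eef_pos: [623.8, -130.9, 154.1]
tool_rot: [3.14, -0.002, 0.286]
force: [0.5, 0.7, -0.4]
width: 85.5
gripper_force: 0.0
[ 624.34256433 -130.0032713   153.17582069]
```

View pics/w6.png

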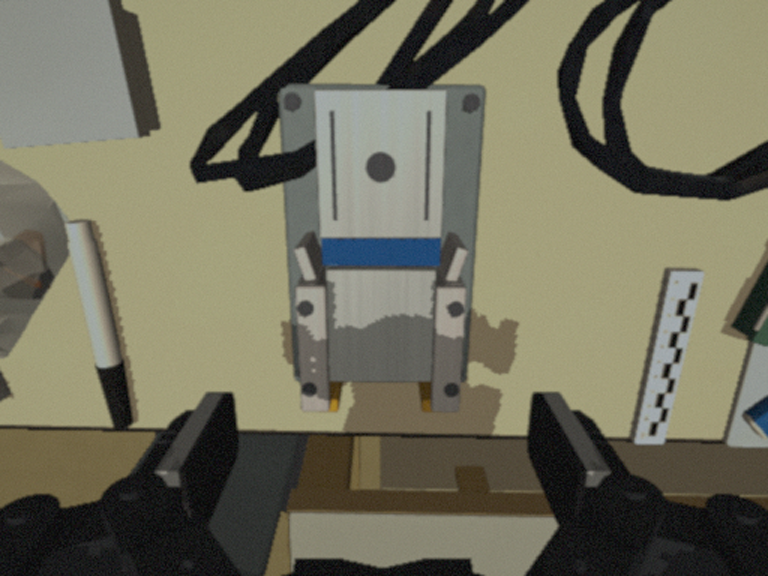

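The block lies flat on the landing, its spot at (381,167) and top corners at (316,91), (447,91), (322,237) and (440,237). It is centred and square to the guides, and a blue strip still shows before the mouth at rows 238-265.

```bash
python3 - <<'E'
from h import *
import pickle
p,s=pickle.load(open("w6.pkl","rb"));k=1.5
C=np.array([ray(p,(u/k,v/k),52)[:2] for u,v in[(316,91),(447,91),(322,237),(440,237),(381,167)]])
dx=C[0]-C[2]+C[1]-C[3];dy=C[0]-C[1]+C[2]-C[3]
print(C[4],C[:4].mean(0),np.linalg.norm(dx)/2,np.linalg.norm(dy)/2,np.degrees([np.arctan2(dx[1],dx[0]),np.arctan2(-dy[0],dy[1])]))
L=np.array([ray(p,(u/k,v/k),30)[:2] for u,v in[(321,265),(441,265)]]);print(L,L.mean(0))
ax=np.array([np.cos(np.radians(196.3)),np.sin(np.radians(196.3))]);d=C[:4].mean(0)-L.mean(0)
print("block in stand x,y:",2+d@ax,d@[-ax[1],ax[0]])
print("qpos",s["qpos"],s["eef_pos"],toolrel(*C[:4].mean(0),s))
E
```

```text
[ 682.68537698 -111.13023289] [ 682.60391027 -111.27279945] 66.42509792727888 58.067476047569365 [16.23350588 16.46625346]
[[ 621.95681481  -95.09498338]
 [ 640.38536182 -157.47021009]] [ 631.17108831 -126.28259674]
block in stand x,y: -51.57824510622588 0.02899800036422559
qpos [ 0.23941213  0.69828504 -0.13011536  1.62829945  0.11387661  0.82061169
 -1.22166348] [ 624.34256433 -130.0032713   153.17582069] [ 6.11807747 -0.14547485  0.01073555]
```

```bash
python3 -m inch '[[[1,0,0,-7],[2,0,0,-14],[3,0,0,-21],[4,0,0,-28],[5,0,0,-35],[6.1,0,0,-42],[6.1,0,0,-49],[6.1,0,0,-56]]]'; python3 -m inch '[[[0,0,0,-7],[0,0,0,-14],[0,0,0,-21],[0,0,0,-28],[0,0,0,-33.8],[0,0,0,-33.8],[0,0,0,-33.8]]]'; python3 - <<'E'
from h import *
s=sensors.read_state();print(s["eef_pos"],np.degrees(s["tool_rot"]),s["qpos"][6],toolrel(682.6,-111.3))
im=get_image("wrist");cv2.imwrite("pics/w7.png",cv2.resize(im,(768,576),interpolation=cv2.INTER_CUBIC))
E
```

```text
clock: 11.37
eef_pos: [683.5, -111.0, 151.0]
tool_rot: [-3.141, -0.002, 1.272]
force: [-0.3, 0.7, -0.7]
width: 85.3
gripper_force: 0.0
clock: 11.95
eef_pos: [682.5, -112.1, 151.3]
tool_rot: [-3.141, -0.002, 1.852]
force: [-0.4, -0.1, -0.1]
width: 85.2
gripper_force: 0.0
[ 682.53185859 -112.09184747  151.30949833] [-1.79981182e+02 -8.87741580e-02  1.06125591e+02] 0.03454436701273024 [0.07417656 0.02853915 0.00010556]
```

View pics/w7.png

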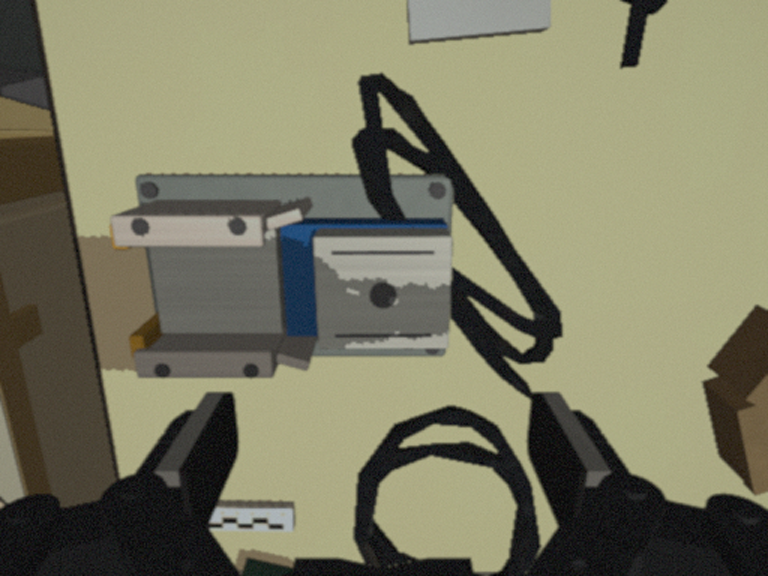

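The tool is square over the block, with the pads aligned to its two ends and the spot at (382,294). Descending, then gripping by the ends.

```bash
python3 -m inch '[[[0,0,3,0],[0,0,6,0],[0,0,9,0],[0,0,10.7,0],[0,0,11.4,0],[0,0,11.7,0],[0,0,11.7,0],[0,0,11.7,0]]]'; python3 -m inch '[[[0,0,0,0],[0,0,0,0],[0,0,0,0],[0,0,0,0],[0,0,0,0],[0,0,0,0],[0,0,0,0]]]' 6
```

```text
clock: 12.67
eef_pos: [683.5, -112.5, 36.7]
tool_rot: [3.139, 0.001, 1.854]
force: [0.1, -0.6, 0.9]
width: 85.4
gripper_force: 0.0
clock: 13.25
eef_pos: [683.3, -112.8, 37.5]
tool_rot: [3.139, 0.001, 1.854]
force: [-2.1, -0.2, 5.5]
width: 66.0
gripper_force: 68.6
```

```bash
python3 -m inch '[[[0,-0.4,0,0],[0,-0.8,0,0],[0,-1.2,0,0],[0,-1.6,0,0],[0,-2,0,0],[0,-2.4,0,0],[0,-2.4,0,0]]]'; python3 -m inch '[[[0,-0.4,0,0],[0,-0.8,0,0],[0,-1.2,0,0],[0,-1.6,0,0],[0,-2,0,0],[0,-2,0,0]]]'
```

```text
clock: 13.83
eef_pos: [661.6, -118.8, 37.6]
tool_rot: [3.135, 0.001, 1.855]
force: [3.9, 1.1, 5.8]
width: 65.9
gripper_force: 68.6
clock: 14.33
eef_pos: [642.8, -124.4, 37.6]
tool_rot: [3.135, 0.001, 1.855]
force: [4.3, 2.1, 6.5]
width: 65.7
gripper_force: 68.6
```

```bash
python3 -m inch '[[[0,-0.4,0,0],[0,-0.8,0,0],[0,-1.2,0,0],[0,-1.6,0,0],[0,-2,0,0],[0,-2,0,0]]]'; python3 -m inch '[[[0,-0.3,0,0],[0,-0.6,0,0],[0,-0.9,0,0],[0,-1.2,0,0],[0,-1.5,0,0],[0,-1.5,0,0]]]';  python3 -m inch '[[[0,-0.15,0,0],[0,-0.3,0,0],[0,-0.45,0,0],[0,-0.6,0,0],[0,-0.6,0,0]]]'
```

```text
clock: 14.83
eef_pos: [623.7, -130.0, 37.6]
tool_rot: [3.135, 0.001, 1.855]
force: [4.2, 2.2, 6.7]
width: 65.8
gripper_force: 68.6
clock: 15.33
eef_pos: [609.8, -134.1, 37.6]
tool_rot: [3.134, 0.001, 1.855]
force: [5.6, 1.6, 5.5]
width: 65.7
gripper_force: 68.6
clock: 15.75
eef_pos: [604.5, -135.6, 37.6]
tool_rot: [3.133, 0.001, 1.855]
force: [5.8, 2.4, 6.4]
width: 65.6
gripper_force: 68.6
```

```bash
python3 -m inch '[[[0,-0.1,0,0],[0,-0.2,0,0],[0,-0.3,0,0],[0,-0.4,0,0],[0,-0.4,0,0]]]'; python3 -m inch '[[[0,-0.1,0,0],[0,-0.2,0,0],[0,-0.2,0,0]]]';  python3 -m inch '[[[0,-0.1,0,0],[0,-0.2,0,0],[0,-0.2,0,0]]]'
```

```text
clock: 16.17
eef_pos: [600.9, -136.7, 37.6]
tool_rot: [3.133, 0.001, 1.855]
force: [5.6, 2.1, 5.6]
width: 65.8
gripper_force: 68.6
clock: 16.42
eef_pos: [598.9, -137.2, 37.6]
tool_rot: [3.133, 0.001, 1.855]
force: [5.2, 1.3, 6.5]
width: 65.7
gripper_force: 68.6
clock: 16.67
eef_pos: [597.1, -137.8, 37.6]
tool_rot: [3.133, 0.001, 1.855]
force: [5.6, 2.0, 5.5]
width: 66.0
gripper_force: 68.6
```

```bash
python3 -m inch '[[[0,-0.1,0,0],[0,-0.2,0,0],[0,-0.2,0,0]]]'; python3 -m inch '[[[0,-0.1,0,0],[0,-0.2,0,0],[0,-0.2,0,0]]]'
```

```text
clock: 16.92
eef_pos: [595.6, -138.2, 37.6]
tool_rot: [3.132, 0.001, 1.855]
force: [6.7, 1.2, 4.5]
width: 66.0
gripper_force: 68.6
clock: 17.17
eef_pos: [595.5, -138.2, 37.8]
tool_rot: [3.128, 0.001, 1.855]
force: [11.1, 2.2, 2.3]
width: 66.0
gripper_force: 68.2
```

```bash
python3 -m inch '[[[0,-0.1,0,0],[0,-0.2,0,0],[0,-0.3,0,0],[0,-0.3,0,0],[0,-0.3,0,0]]]'
```

```text
clock: 17.58
eef_pos: [595.5, -138.3, 38.0]
tool_rot: [3.122, 0.001, 1.855]
force: [15.5, 3.8, -2.1]
width: 65.5
gripper_force: 67.8
```

```bash
python3 -m inch '[[[0,0,0,0],[0,0,0,0],[0,0,0,0],[0,0,0,0],[0,0,0,0],[0,0.3,0,0],[0,0.3,0,0]]]' 8.54; python3 -m inch '[[[0,0,-1,0],[0,0,-3,0],[0,0,-6,0],[0,0,-9,0],[0,0,-12,0],[0,0,-14,0],[0,0,-14,0],[0,0,-14,0]]]'; python3 - <<'E'
from h import *
import pickle
im=get_image("wrist");pickle.dump((camera_params("wrist"),sensors.read_state()),open("w8.pkl","wb"))
cv2.imwrite("pics/w8.png",cv2.resize(im,(768,576),interpolation=cv2.INTER_CUBIC))
E
```

```text
clock: 18.17
eef_pos: [587.8, -140.3, 34.9]
tool_rot: [-3.138, -0.0, 1.855]
force: [0.4, -0.6, 0.5]
width: 85.5
gripper_force: 0.0
clock: 18.83
eef_pos: [588.8, -140.4, 176.7]
tool_rot: [3.141, 0.001, 1.854]
force: [0.0, -1.0, -0.7]
width: 85.2
gripper_force: 0.0
```

View pics/w8.png

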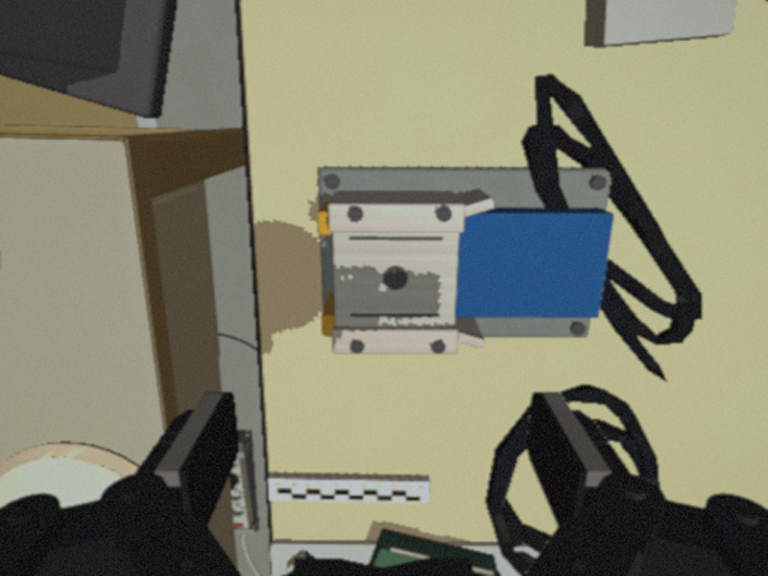

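The block lies under the lips between the guides, its front edge (column 333) at the brass stops. One numeric check against the landing's rear edge (corners (612,211) and (598,318)), then I hand in.

```bash
python3 - <<'E'
from h import *
import pickle
p,s=pickle.load(open("w8.pkl","rb"));k=1.5
b=ray(p,(395/k,278/k),52)[:2];r=np.mean([ray(p,(u/k,v/k),30)[:2] for u,v in[(612,211),(598,318)]],0)
print(b,-86+np.linalg.norm(b-r))
if abs(-86+np.linalg.norm(b-r)-38.5)<4:
    from cell import order
    print(order.finish_job())
E
```

```text
[ 593.84714439 -137.33390498] 37.66539925867191
the job is handed in; nothing more can be done
None
```

The block is home against both brass stops and covers the master block. My final camera check put its centre at stand x = 37.7 mm (38.5 mm nominal, calibration good to about 2 mm), and I handed the job in at about 19 s of the 58 s allowed; no verdict has come back.

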